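Find where the revolving organiser rubs and mark the spot

ROBOT

A 6-joint arm with a two-finger parallel gripper is mounted at the origin on a cart in front of the work surface, level with it; the furniture and walls round the work are solid. World frame = base frame: x ahead of the robot, y to its left, z up, the work surface at z = 0. Lengths are in m, angles in rad, forces in N, time in s.
With the tool pointing down it reaches from about 0.425 to 0.925 m from the base axis. Payload 12.5 kg.
Tool frame: the origin (TCP) lies between the finger pads; the fingertips stand 17 mm ahead of it and the grasp point (between the pads) lies 2 mm behind it; z points along the fingers, y is the line along which they close (so a half turn about z gives the same grasp; the last joint's range is limited). The gripper opens to 85 mm and grips with 20 to 120 N. Pads are 22 mm wide; open, the fingers measure 114 mm over their backs; the gripper's body (76 mm by 85 mm) begins 54 mm behind the grasp point. The pads swing forward as they close: fully open they stand 13 mm farther back than shut.
Start: joints at [-1.448, 0.491, 1.559, -0, 1.092, -0.106], TCP at [0.142, -0.609, 0.248] pointing down, gripper open.
Joint ranges: [-3.1, 3.1], [-0.84, 2.19], [0.05, 2.79], [-1.13, 4.28], [0.06, 2.93], [-2.69, 2.69]. Speed limits (rad/s): [2.22, 2.22, 2.79, 3.14, 3.14, 3.14].

INTERFACE

Orientations are given as a 3x3 rotation matrix whose columns are the frame's x, y, z axes.
In Python, from workcell import arm, vision gives the robot as it stands. The module is installed in compiled form; this text tells all that it offers.
- The arm moves only by the tool step_arm, never from a script. Its argument "targets" is a list of rows, each a list of 7 numbers: the shift along the tool's x, y, z in m, then the turn, a rotation vector about the tool's x, y, z in degrees, then the opening, from 0 (shut) to 1 (fully open). In form: [[dx, dy, dz, ax, ay, az, fingers], ...]. A call has 1 to 12 rows; each row is the pose to reach, as a shift and turn from the pose commanded when the call began, along the tool's axes at that moment; what a row does not reach only later rows make up. A row lasts 1/8 s, in which the tool goes at most 62.5 mm and 10.7 degrees, less where a joint would pass 70% of its speed; a pose out of reach is approached as far as the arm can. A call with a gripper value outside its range is refused whole. The fingers move at their own pace and stop on an object; the grip force is fixed at half the most. Time passes only in rows, so rows that repeat a pose let the fingers close. It gives the time, the measured TCP pose, the force, the opening and the grip force at its end, in the units of the state.
- arm.read_state(): the state, without advancing time (a new reading comes with each control period).
- vision.capture(name): name is "scene" or "top" or "wrist"; returns the picture (420x560x3 uint8, red, green, blue); there is no depth.
- vision.calibration(name): a dict with "fx", "fy", "cx", "cy" (pixels), "world_to_cam" (4x4, takes a point from world to camera coordinates); the wrist camera has in their place "hand_eye" (4x4, takes a point from camera to tool coordinates, whose origin is the TCP and whose axes are the flange's). Camera axes: x right, y down, z forward; pixel columns grow to the right and rows downward; lengths in m; the calibration is good to about 2 mm. A picture is of the moment at which its call begins: read the wrist's pose just before it. calibration takes no time and is no camera call.
- arm.sign_off(): hands the job in; it is judged then, once.
The state is a dict: "time_s": time; "joint_pos": joint angles; "qvel": joint speeds; "effort": joint torques, N m; "ee_pos": TCP position; "eef_rot": TCP orientation; "contact_force": force on the tool from outside, world axes, zero at the start; "moment": the same for the moment, N m; "grip_width": opening from 0.0 (shut) to 1.0 (fully open); "grip_force": force on a finger pad.
Only numpy, scipy, OpenCV 4.12 (cv2) and the standard library are available. Lean on these libraries where they do the work, as an engineer would, in place of code of your own. Each camera call takes 0.05 s, during which the arm holds its last target. There are 200 camera calls.

TASK

The revolving desk organiser drags at one spot in its turn. With a light grip, turn its tray gently and slowly by the red post, feel for the spot where it rubs hardest and leave the tray standing right there. Mark the place by standing the glue stick upright on the desk, straight out from the red post and a finger's breadth clear of the organiser's foot, and leave the mug and stapler undisturbed.

Things in the scene. Friction and masses are not known exactly. Their poses are not given: they have to be found in the camera images.
- organiser: fixed round black foot, 210 mm across, 16 mm high; origin on its axis at desk height. The middle of the tray's travel has the red post in the direction of the foot's own -y axis; the tray turns 1.45 rad either way from there, to hard stops. It starts within 0.35 rad of its clockwise stop (seen from above), so the search goes counter-clockwise
- tray: grey round tray, 184 mm across, rim 40 mm above the desk, with a red box (72x46x20 mm) fixed in it opposite the post; it turns on the foot about the vertical axis; origin on that axis, 20 mm above the desk. Its own -y axis points at the red post. Away from the rub it turns with an even light drag (about 1 N at the post) and stays where it is left
- post (a point): on the axis of the upright red grip post of the tray (16 mm diameter, 72 mm from the tray's turning axis, from the tray floor 28 mm above the desk to its top 90 mm above the desk); this point is 70 mm above the desk, a good height to pinch it. The post turns with the tray
- mark (a point): point at desk height, 135 mm from the tray's axis, straight out beyond the red post (63 mm further out than the post) and 30 mm outside the foot's edge; it goes round with the tray, and the marker belongs here once the tray stands at the rubbing spot
- glue_mid (a point): middle (46 mm up) of the white and yellow glue stick, 27 mm diameter and 92 mm tall, about 50 g, standing loose on the desk to the right of the organiser; z along the stick
- mug_red: red mug, bystander, 84x123x91 mm, origin at its underside
- stapler: black stapler, bystander, 135x36x50 mm, origin at its underside
- hub (a point): centre of the black hub in the middle of the tray, on its axis, 48 mm above the desk. At one unseen angle, new each time and within 0.9 rad of mid-travel, something under the tray rubs: drag at the post rises smoothly by 5 N or more and falls again, over 0.23 rad either side of the rubbing spot. Turning either way, the peak is felt up to 0.1 rad late; the spot lies midway between the two
Mind the look-alikes: they are no part of the job. Several things look just like the part that bears glue_mid: the one meant starts farthest from the robot's base.

How it is judged:
At the end, for the whole second after the job is handed in: the tray is still and stands at the rubbing spot (within about 0.11 rad, where the rub still presses with at least 7.5 N of its nearly 12 N peak), and the glue stick stands upright and still on the desk within 25 mm of the mark point straight out from the red post (contact force between tray and anything else above 7.5 N and angular speed of tray below 0.05 rad/s and horizontal distance between glue_mid and mark below 0.025 m and height (world z) of glue_mid between 0.04 and 0.052 m and angle between glue_mid's own z axis and vertical below 0.1 rad and linear speed of glue_stick below 0.02 m/s); the robot touches nothing.
It fails at once if the tray was forced: the hand pressed or squeezed it with more than 80 N in all (contact force between the fingers and tray above 80 N).
It fails at once if the tray was spun fast (over 2.5 rad/s) (angular speed of tray above 2.5 rad/s).
It fails at once if the mug was shoved (distance of mug_red from where it was at the start of the episode above 0.03 m).
It fails at once if the stapler was shoved (distance of stapler from where it was at the start of the episode above 0.03 m).
It also fails if it takes over 69 s, if anything falls off the work surface, if the arm or the gripper's body presses on something with over 40 N, if the wrist force passes 120 N, or if a joint passes its speed limit or range.

## Working session

There is one attempt and no reset: what is moved stays moved. The work goes in short steps, Python scripts to look and compute and a tool call to move; the robot and the scene stay as the last step left them, time stands still between calls to the robot, and variables do not carry over. Pictures are saved under pics/ and viewed, at most 10 in all, crops included, and the job is handed in when it is done.

Besides the shell and the picture viewer there is one more tool, called after "Request:" as name([rows], argument=value, ...), one row to a line, values as JSON. step_arm: Moves the arm, as the interface text tells. Its arguments: {"type":"object","properties":{"targets":{"type":"array"}},"required":["targets"]}

```bash
mkdir -p pics
cat > h.py <<'E'
import numpy as np, cv2
from workcell import arm, vision
def cap(n,f):
    p=vision.capture(n); cv2.imwrite('pics/'+f+'.png',p[...,::-1]); return p
def ray(n,u,v,z):
    c=vision.calibration(n)
    if n=='wrist':
        s=arm.read_state();T=np.eye(4);T[:3,:3]=s['eef_rot'];T[:3,3]=s['ee_pos'];M=T@c['hand_eye']
    else: M=np.linalg.inv(c['world_to_cam'])
    d=M[:3,:3]@[(u-c['cx'])/c['fx'],(v-c['cy'])/c['fy'],1]; o=M[:3,3]
    return o+d*(z-o[2])/d[2]
def proj(n,P):
    c=vision.calibration(n);p=c['world_to_cam']@np.r_[P,1]
    return c['fx']*p[0]/p[2]+c['cx'],c['fy']*p[1]/p[2]+c['cy']
E
python3 - <<'E'
from h import *
a=cap('top','top1');b=cap('scene','scene1')
print(arm.read_state())
for n in('top','scene'):print(vision.calibration(n))
E
```

```text
{'time_s': 0.1, 'joint_pos': array([-1.44756012e+00,  4.91489982e-01,  1.55938097e+00,  2.84542892e-05,
        1.09170535e+00, -1.05593142e-01]), 'qvel': array([ 0.00080656, -0.00083417, -0.002242  ,  0.00052976, -0.00039497,
        0.00029317]), 'effort': array([ 4.14353271e-03, -6.19445658e+01, -2.62025338e+01, -8.04312913e-05,
        2.91699638e-03, -2.73130058e-05]), 'ee_pos': array([ 0.14178352, -0.60852166,  0.24779454]), 'eef_rot': array([[ 9.73935595e-01,  2.26824707e-01, -9.58551884e-05],
       [ 2.26824691e-01, -9.73935111e-01,  9.79291870e-04],
       [ 1.28770858e-04, -9.75509534e-04, -9.99999516e-01]]), 'contact_force': array([ 0.48171993,  0.16969787, -0.23906761]), 'moment': array([-0.01719694,  0.0014459 ,  0.00188772]), 'grip_force': 0.0, 'grip_width': 1.0010951464007873}
{'fx': 473.881703292461, 'fy': 473.881703292461, 'cx': 279.5027397378561, 'cy': 217.72327849052982, 'world_to_cam': array([[ 0.02797486, -0.99948585,  0.01566688, -0.01623951],
       [-0.9871597 , -0.0300889 , -0.15687698,  0.53602824],
       [ 0.15726772, -0.0110771 , -0.98749388,  1.29064506],
       [ 0.        ,  0.        ,  0.        ,  1.        ]])}
{'fx': 466.0140231585018, 'fy': 466.0140231585018, 'cx': 286.1876550790165, 'cy': 213.3830445180129, 'world_to_cam': array([[-0.85405821, -0.51983109, -0.01897918,  0.47316435],
       [-0.32289877,  0.55840676, -0.76414545,  0.20851088],
       [ 0.40782466, -0.64649635, -0.6447647 ,  1.04159405],
       [ 0.        ,  0.        ,  0.        ,  1.        ]])}
```

View pics/top1.png

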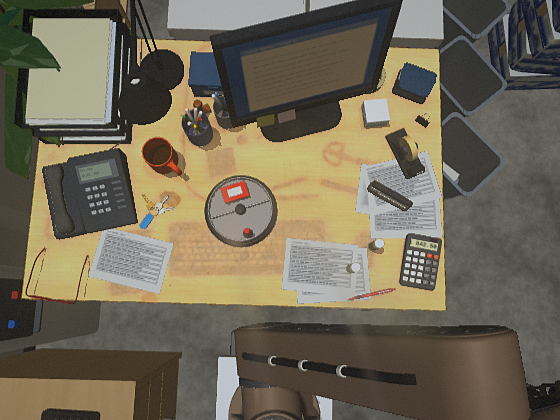

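View pics/scene1.png

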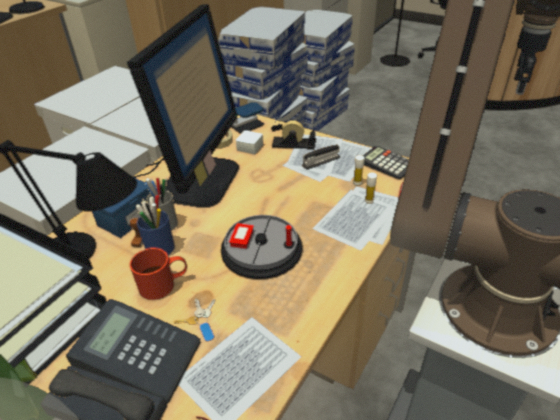

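Glue stick candidates in the top view are A at (376,245) and B at (355,268). In the scene view they are at about (359,168) and (371,188). I'll measure both and view a crop.

Run:
```python
from h import *
a=cv2.imread('pics/top1.png'); b=cv2.imread('pics/scene1.png')
A=cv2.resize(a[170:310,190:450],None,fx=3,fy=3,interpolation=cv2.INTER_CUBIC)[:, :780]
cv2.imwrite('pics/crop1.png',A)
B=cv2.resize(b[130:280,210:410],None,fx=4,fy=4,interpolation=cv2.INTER_CUBIC)
cv2.imwrite('pics/crop2.png',B)
h=cv2.cvtColor(a,cv2.COLOR_BGR2HSV)
m=(((h[...,0]<8)|(h[...,0]>172))&(h[...,1]>150)&(h[...,2]>90)).astype(np.uint8)
n,l,s,c=cv2.connectedComponentsWithStats(m)
for i in range(1,n):
  if s[i,4]>15: print(s[i],c[i])
print('hub',ray('top',240,209,.048),'A',ray('top',376,243,.092),'B',ray('top',354.5,266.5,.092))
```

```text
[142 139  13  27  37] [145.94594595 153.56756757]
[162 138  10  11  18] [167.27777778 142.44444444]
[162 153  19  22 102] [172.07843137 165.        ]
[221 181  28  22 270] [234.71851852 191.6962963 ]
[244 228   6   6  27] [246.37037037 230.44444444]
[ 11 291   7   8  47] [ 14.31914894 294.55319149]
[ 47 299  23   4  29] [ 59.51724138 300.86206897]
hub [0.55678325 0.11097918 0.048     ] A [ 0.46740009 -0.26173221  0.092     ] B [ 0.40265523 -0.20389961  0.092     ]
```

View pics/crop1.png

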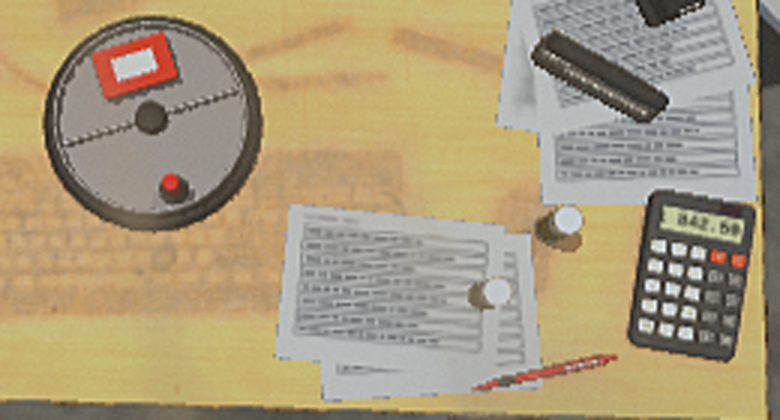

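View pics/crop2.png

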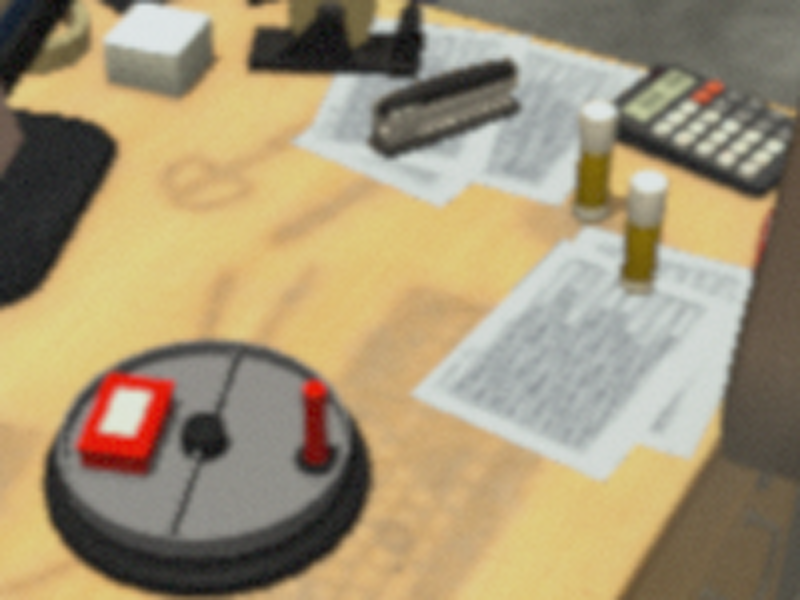

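Crop 2 confirms two identical sticks. A's cap is at top (379.3,243.3) and B's at (355,267). A is farther from the base (about 0.53 m against 0.45 m), so A is the one meant. The post top is at (247,231) and the hub at (240.3,209). I won't squeeze the post: fingers nearly closed around it will push it one way or the other.

```bash
cat >> h.py <<'E'
def rel(P,yaw,verbose=True):
    s=arm.read_state();R=s['eef_rot']
    y0=np.arctan2(R[1,0],R[0,0]);d=R.T@(np.array(P)-s['ee_pos'])
    a=-np.degrees((yaw-y0+np.pi)%(2*np.pi)-np.pi)
    print('rel',d.round(4),'az',round(a,2))
E
python3 - <<'E'
from h import *
hub=ray('top',240.3,209,.055);p=ray('top',246.7,230.5,.09);A=ray('top',379,243.3,.092)
d=p-hub;phi=np.arctan2(d[1],d[0]);print(hub,p,A,np.hypot(*d[:2]),phi)
print(ray('scene',210+205/4,130+425/4,.055),ray('scene',210+315/4,130+387/4,.09),ray('scene',210+598/4,130+108/4,.092))
rel([.40,-.35,.248],.23);rel([p[0],p[1],.22],phi+np.pi)
E
```

```text
[0.55557991 0.10962651 0.055     ] [0.49112676 0.08742238 0.09      ] [ 0.46682854 -0.26983157  0.092     ] 0.0681706127733996 -2.809825728145556
[0.55092639 0.12167772 0.055     ] [0.48960846 0.09064163 0.09      ] [ 0.467583   -0.26894699  0.092     ]
rel [ 0.3101 -0.1932  0.    ] az -0.07
rel [ 0.4981 -0.5985  0.0284] az -5.9
```

Request:
step_arm([
  [0.05,-0.032,0,0,0,0,1],
  [0.103,-0.064,0,0,0,0,1],
  [0.155,-0.096,0,0,0,0,1],
  [0.206,-0.128,0,0,0,0,1],
  [0.258,-0.16,0,0,0,0,1],
  [0.31,-0.193,0,0,0,0,1],
])

```text
time_s: 0.85
ee_pos: [0.401, -0.3489, 0.2482]
eef_rot: [[0.974, 0.227, -0.0], [0.227, -0.974, -0.0], [-0.0, 0.0, -1.0]]
contact_force: [0.7, -0.2, -0.1]
grip_width: 0.999
grip_force: 0.0
```

Request:
step_arm([
  [0.023,-0.05,0,0,0,0,1],
  [0.047,-0.1,0,0,0,-1,1],
  [0.07,-0.15,0,0,0,-2,1],
  [0.094,-0.2,0,0,0,-3,1],
  [0.118,-0.25,0,0,0,-4,1],
  [0.141,-0.3,0,0,0,-5,0.5],
  [0.164,-0.353,0,0,0,-6,0.3],
  [0.188,-0.405,0,0,0,-6,0.27],
  [0.188,-0.405,0,0,0,-6,0.27],
  [0.188,-0.405,0,0,0,-6,0.27],
])

```text
time_s: 2.1
ee_pos: [0.4909, 0.0865, 0.248]
eef_rot: [[0.945, 0.328, -0.001], [0.328, -0.945, -0.0], [-0.001, 0.0, -1.0]]
contact_force: [-0.6, -0.2, -0.2]
grip_width: 0.269
grip_force: 0.0
```

Run:
```python
from h import *
s=arm.read_state();print(s['ee_pos'],s['grip_width'],s['joint_pos'],s['contact_force']); cap('wrist','w1')
print(vision.calibration('wrist'))
```

```text
[0.49090427 0.08652874 0.24799363] 0.2686242694530784 [ 4.20162297e-02  3.12583314e-01  1.86213046e+00 -3.44125834e-04
  9.67600322e-01  1.27867294e+00] [-0.58572696 -0.23227852 -0.20063564]
{'fx': 319.1074305843365, 'fy': 319.1074305843365, 'cx': 285.42546137609537, 'cy': 208.83005617979705, 'hand_eye': array([[ 2.71794911e-05, -9.63262817e-01, -2.68560504e-01,
         6.78313312e-02],
       [ 9.99999994e-01, -1.96074679e-06,  1.08237082e-04,
         8.19549079e-05],
       [-1.04787336e-04, -2.68560505e-01,  9.63262812e-01,
        -1.26140136e-01],
       [ 0.00000000e+00,  0.00000000e+00,  0.00000000e+00,
         1.00000000e+00]])}
```

View pics/w1.png

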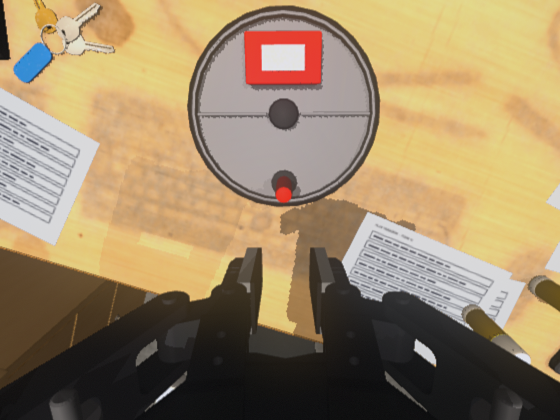

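The wrist view shows the post top at (284,194) and the hub at (284,113). The fingers are symmetric about column 286, so I'm well aligned.

Run:
```python
from h import *
p=ray('wrist',284,194,.09)
for z in(.048,.055,.06):
  hub=ray('wrist',284,112.5,z);d=p-hub;phi=np.arctan2(d[1],d[0]);print(z,hub,p,np.hypot(*d[:2]),phi)
L=ray('wrist',188.5,106,.04);R=ray('wrist',379,106,.04);print('rim mid',(L+R)/2,np.linalg.norm(L-R))
hub[:2]=(.558,.109);print(phi)
rel([p[0],p[1],.074],phi+np.pi)
```

```text
0.048 [0.56111995 0.11155299 0.048     ] [0.49300436 0.08789709 0.09      ] 0.07210641346375217 -2.807333558119663
0.055 [0.56099228 0.11147864 0.055     ] [0.49300436 0.08789709 0.09      ] 0.07196142723105513 -2.807727640200256
0.06 [0.5609011  0.11142553 0.06      ] [0.49300436 0.08789709 0.09      ] 0.0718578725021779 -2.8080101010009493
rim mid [0.56705607 0.1138914  0.04      ] 0.19003362213966113
-2.8080101010009493
rel [ 0.0027 -0.0012  0.1741] az -0.03
```

Request:
step_arm([
  [0.002,-0.001,0.04,0,0,0,0.27],
  [0.002,-0.001,0.08,0,0,0,0.27],
  [0.002,-0.001,0.12,0,0,0,0.27],
  [0.002,-0.001,0.15,0,0,0,0.26],
  [0.002,-0.001,0.174,0,0,0,0.25],
  [0.002,-0.001,0.174,0,0,0,0.25],
])

```text
time_s: 2.9
ee_pos: [0.4921, 0.0869, 0.0732]
eef_rot: [[0.946, 0.325, -0.003], [0.325, -0.946, -0.0], [-0.003, -0.001, -1.0]]
contact_force: [-0.5, 0.2, 0.8]
grip_width: 0.257
grip_force: 0.0
```

Request:
step_arm([
  [0,0.0019,0,0,0,-1.5,0.25],
  [0.0001,0.0038,0,0,0,-3,0.25],
])

```text
time_s: 3.15
ee_pos: [0.4944, 0.0843, 0.0753]
eef_rot: [[0.926, 0.378, 0.001], [0.378, -0.926, -0.0], [0.001, 0.001, -1.0]]
contact_force: [-0.3, 0.5, -0.2]
grip_width: 0.251
grip_force: 0.4
```

Request:
step_arm([
  [0,0.0019,0,0,0,-1.5,0.25],
  [0.0001,0.0038,0,0,0,-3,0.25],
])

```text
time_s: 3.4
ee_pos: [0.4959, 0.0811, 0.0747]
eef_rot: [[0.905, 0.426, 0.001], [0.426, -0.905, -0.0], [0.001, 0.0, -1.0]]
contact_force: [0.0, 1.4, 0.9]
grip_width: 0.248
grip_force: 0.5
```

Request:
step_arm([
  [0,0.0019,0,0,0,-1.5,0.25],
  [0.0001,0.0038,0,0,0,-3,0.25],
])

```text
time_s: 3.65
ee_pos: [0.4974, 0.0777, 0.0743]
eef_rot: [[0.881, 0.473, 0.0], [0.473, -0.881, -0.0], [0.0, 0.0, -1.0]]
contact_force: [0.5, 1.0, 0.6]
grip_width: 0.253
grip_force: 0.4
```

Request:
step_arm([
  [0,0.0019,0,0,0,-1.5,0.25],
  [0.0001,0.0038,0,0,0,-3,0.25],
])

```text
time_s: 3.9
ee_pos: [0.4993, 0.0744, 0.0742]
eef_rot: [[0.855, 0.518, 0.0], [0.518, -0.855, -0.0], [-0.0, 0.0, -1.0]]
contact_force: [-0.3, 1.0, -0.1]
grip_width: 0.246
grip_force: 0.4
```

Request:
step_arm([
  [0,0.0019,0,0,0,-1.5,0.25],
  [0.0001,0.0038,0,0,0,-3,0.25],
])

```text
time_s: 4.15
ee_pos: [0.5013, 0.0712, 0.0742]
eef_rot: [[0.827, 0.562, -0.0], [0.562, -0.827, -0.0], [-0.0, 0.0, -1.0]]
contact_force: [0.2, 1.5, -0.2]
grip_width: 0.246
grip_force: 0.4
```

Request:
step_arm([
  [0,0.0019,0,0,0,-1.5,0.25],
  [0.0001,0.0038,0,0,0,-3,0.25],
])

```text
time_s: 4.4
ee_pos: [0.5035, 0.0681, 0.0743]
eef_rot: [[0.796, 0.605, -0.0], [0.605, -0.796, -0.0], [-0.0, 0.0, -1.0]]
contact_force: [-0.4, 0.8, 0.1]
grip_width: 0.251
grip_force: 0.4
```

Request:
step_arm([
  [0,0.0019,0,0,0,-1.5,0.25],
  [0.0001,0.0038,0,0,0,-3,0.25],
])

```text
time_s: 4.65
ee_pos: [0.5058, 0.0651, 0.0743]
eef_rot: [[0.764, 0.646, -0.0], [0.646, -0.764, -0.0], [-0.0, 0.0, -1.0]]
contact_force: [-0.3, 0.8, 0.5]
grip_width: 0.25
grip_force: 0.4
```

Request:
step_arm([
  [0,0.0019,0,0,0,-1.5,0.25],
  [0.0001,0.0038,0,0,0,-3,0.25],
])

```text
time_s: 4.9
ee_pos: [0.5084, 0.0623, 0.0743]
eef_rot: [[0.729, 0.685, 0.0], [0.685, -0.729, -0.0], [-0.0, 0.0, -1.0]]
contact_force: [-0.7, 1.1, 0.3]
grip_width: 0.251
grip_force: 0.4
```

Request:
step_arm([
  [0,0.0019,0,0,0,-1.5,0.25],
  [0.0001,0.0038,0,0,0,-3,0.25],
])

```text
time_s: 5.15
ee_pos: [0.5111, 0.0596, 0.0743]
eef_rot: [[0.692, 0.722, 0.0], [0.722, -0.692, -0.0], [-0.0, 0.0, -1.0]]
contact_force: [-0.9, 0.7, 0.6]
grip_width: 0.249
grip_force: 0.4
```

Request:
step_arm([
  [0,0.0019,0,0,0,-1.5,0.25],
  [0.0001,0.0038,0,0,0,-3,0.25],
])

```text
time_s: 5.4
ee_pos: [0.5139, 0.057, 0.0743]
eef_rot: [[0.653, 0.757, 0.0], [0.757, -0.653, -0.0], [-0.0, 0.0, -1.0]]
contact_force: [0.1, 0.7, -1.2]
grip_width: 0.245
grip_force: 0.4
```

Request:
step_arm([
  [0,0.0019,0,0,0,-1.5,0.25],
  [0.0001,0.0038,0,0,0,-3,0.25],
])

```text
time_s: 5.65
ee_pos: [0.5168, 0.0546, 0.0743]
eef_rot: [[0.613, 0.79, -0.0], [0.79, -0.613, -0.0], [-0.0, 0.0, -1.0]]
contact_force: [-1.3, 0.2, 0.6]
grip_width: 0.25
grip_force: 0.4
```

Request:
step_arm([
  [0,0.0019,0,0,0,-1.5,0.25],
  [0.0001,0.0038,0,0,0,-3,0.25],
])

```text
time_s: 5.9
ee_pos: [0.5199, 0.0524, 0.0743]
eef_rot: [[0.571, 0.821, -0.0], [0.821, -0.571, -0.0], [-0.0, -0.0, -1.0]]
contact_force: [-0.5, 1.4, -0.5]
grip_width: 0.247
grip_force: 0.4
```

Request:
step_arm([
  [0,0.0019,0,0,0,-1.5,0.25],
  [0.0001,0.0038,0,0,0,-3,0.25],
])

```text
time_s: 6.15
ee_pos: [0.5231, 0.0503, 0.0743]
eef_rot: [[0.527, 0.85, -0.0], [0.85, -0.527, -0.0], [-0.0, 0.0, -1.0]]
contact_force: [-0.5, 0.1, 0.9]
grip_width: 0.25
grip_force: 0.4
```

Request:
step_arm([
  [0,0.0019,0,0,0,-1.5,0.25],
  [0.0001,0.0038,0,0,0,-3,0.25],
])

```text
time_s: 6.4
ee_pos: [0.5264, 0.0483, 0.0743]
eef_rot: [[0.482, 0.876, -0.0], [0.876, -0.482, -0.0], [-0.0, 0.0, -1.0]]
contact_force: [-0.9, -0.1, 0.6]
grip_width: 0.255
grip_force: 0.4
```

Request:
step_arm([
  [0,0.0019,0,0,0,-1.5,0.25],
  [0.0001,0.0038,0,0,0,-3,0.25],
])

```text
time_s: 6.65
ee_pos: [0.5298, 0.0466, 0.0743]
eef_rot: [[0.435, 0.9, -0.0], [0.9, -0.435, -0.0], [-0.0, 0.0, -1.0]]
contact_force: [-0.9, 1.1, -0.5]
grip_width: 0.254
grip_force: 0.4
```

Request:
step_arm([
  [0,0.0019,0,0,0,-1.5,0.25],
  [0.0001,0.0038,0,0,0,-3,0.25],
])

```text
time_s: 6.9
ee_pos: [0.5332, 0.0451, 0.0743]
eef_rot: [[0.387, 0.922, 0.0], [0.922, -0.387, -0.0], [-0.0, 0.0, -1.0]]
contact_force: [-0.7, 1.3, -0.3]
grip_width: 0.253
grip_force: 0.4
```

Request:
step_arm([
  [0,0.0019,0,0,0,-1.5,0.25],
  [0.0001,0.0038,0,0,0,-3,0.25],
])

```text
time_s: 7.15
ee_pos: [0.5367, 0.0437, 0.0743]
eef_rot: [[0.339, 0.941, -0.0], [0.941, -0.339, -0.0], [-0.0, -0.0, -1.0]]
contact_force: [-0.7, 1.5, 0.3]
grip_width: 0.251
grip_force: 0.4
```

Request:
step_arm([
  [0,0.0019,0,0,0,-1.5,0.25],
  [0.0001,0.0038,0,0,0,-3,0.25],
])

```text
time_s: 7.4
ee_pos: [0.5404, 0.0425, 0.0743]
eef_rot: [[0.289, 0.957, -0.0], [0.957, -0.289, -0.0], [-0.0, 0.0, -1.0]]
contact_force: [-0.8, 1.0, -0.4]
grip_width: 0.248
grip_force: 0.4
```

Request:
step_arm([
  [0,0.0019,0,0,0,-1.5,0.25],
  [0.0001,0.0038,0,0,0,-3,0.25],
])

```text
time_s: 7.65
ee_pos: [0.544, 0.0415, 0.0743]
eef_rot: [[0.238, 0.971, -0.0], [0.971, -0.238, -0.0], [-0.0, -0.0, -1.0]]
contact_force: [-1.0, 1.6, -0.7]
grip_width: 0.252
grip_force: 0.4
```

Request:
step_arm([
  [0,0.0019,0,0,0,-1.5,0.25],
  [0.0001,0.0038,0,0,0,-3,0.25],
])

```text
time_s: 7.9
ee_pos: [0.5477, 0.0407, 0.0743]
eef_rot: [[0.187, 0.982, -0.0], [0.982, -0.187, -0.0], [-0.0, 0.0, -1.0]]
contact_force: [-0.6, 0.9, -0.6]
grip_width: 0.252
grip_force: 0.4
```

Request:
step_arm([
  [0,0.0019,0,0,0,-1.5,0.25],
  [0.0001,0.0038,0,0,0,-3,0.25],
])

```text
time_s: 8.15
ee_pos: [0.5515, 0.0401, 0.0743]
eef_rot: [[0.136, 0.991, 0.0], [0.991, -0.136, -0.0], [-0.0, 0.0, -1.0]]
contact_force: [-1.1, 1.2, -0.1]
grip_width: 0.253
grip_force: 0.4
```

Request:
step_arm([
  [0,0.0019,0,0,0,-1.5,0.25],
  [0.0001,0.0038,0,0,0,-3,0.25],
])

```text
time_s: 8.4
ee_pos: [0.5553, 0.0397, 0.0743]
eef_rot: [[0.084, 0.997, 0.0], [0.997, -0.084, -0.0], [-0.0, 0.0, -1.0]]
contact_force: [-0.2, 1.3, -0.3]
grip_width: 0.249
grip_force: 0.4
```

Request:
step_arm([
  [0,0.0019,0,0,0,-1.5,0.25],
  [0.0001,0.0038,0,0,0,-3,0.25],
])

```text
time_s: 8.65
ee_pos: [0.559, 0.0394, 0.0743]
eef_rot: [[0.031, 1.0, -0.0], [1.0, -0.031, -0.0], [-0.0, -0.0, -1.0]]
contact_force: [-0.3, 0.7, -0.1]
grip_width: 0.251
grip_force: 0.4
```

Request:
step_arm([
  [0,0.0019,0,0,0,-1.5,0.25],
  [0.0001,0.0038,0,0,0,-3,0.25],
])

```text
time_s: 8.9
ee_pos: [0.5629, 0.0394, 0.0743]
eef_rot: [[-0.021, 1.0, 0.0], [1.0, 0.021, -0.0], [-0.0, 0.0, -1.0]]
contact_force: [-1.1, 0.8, 0.3]
grip_width: 0.252
grip_force: 0.4
```

Request:
step_arm([
  [0,0.0019,0,0,0,-1.5,0.25],
  [0.0001,0.0038,0,0,0,-3,0.25],
])

```text
time_s: 9.15
ee_pos: [0.5667, 0.0396, 0.0743]
eef_rot: [[-0.073, 0.997, -0.0], [0.997, 0.073, -0.0], [-0.0, -0.0, -1.0]]
contact_force: [-1.6, 0.2, -0.2]
grip_width: 0.251
grip_force: 0.4
```

Request:
step_arm([
  [0,0.0019,0,0,0,-1.5,0.25],
  [0.0001,0.0038,0,0,0,-3,0.25],
])

```text
time_s: 9.4
ee_pos: [0.5704, 0.04, 0.0743]
eef_rot: [[-0.125, 0.992, -0.0], [0.992, 0.125, -0.0], [-0.0, -0.0, -1.0]]
contact_force: [-1.5, 0.8, -0.6]
grip_width: 0.255
grip_force: 0.4
```

Request:
step_arm([
  [0,0.0019,0,0,0,-1.5,0.25],
  [0.0001,0.0038,0,0,0,-3,0.25],
])

```text
time_s: 9.65
ee_pos: [0.5742, 0.0406, 0.0742]
eef_rot: [[-0.177, 0.984, -0.0], [0.984, 0.177, -0.0], [-0.0, -0.0, -1.0]]
contact_force: [-1.8, -0.2, 0.7]
grip_width: 0.251
grip_force: 0.8
```

Request:
step_arm([
  [0,0.0019,0,0,0,-1.5,0.25],
  [0.0001,0.0038,0,0,0,-3,0.25],
])

```text
time_s: 9.9
ee_pos: [0.5774, 0.0413, 0.0742]
eef_rot: [[-0.229, 0.974, -0.001], [0.974, 0.229, -0.0], [0.0, -0.001, -1.0]]
contact_force: [-5.4, 0.0, 3.0]
grip_width: 0.25
grip_force: 2.5
```

Request:
step_arm([
  [0,0.0019,0,0,0,-1.5,0.25],
  [0.0001,0.0038,0,0,0,-3,0.25],
])

```text
time_s: 10.15
ee_pos: [0.5808, 0.0423, 0.0742]
eef_rot: [[-0.279, 0.96, -0.002], [0.96, 0.279, -0.0], [0.0, -0.002, -1.0]]
contact_force: [-7.7, -0.9, 4.7]
grip_width: 0.247
grip_force: 3.5
```

Request:
step_arm([
  [0,0.0019,0,0,0,-1.5,0.25],
  [0.0001,0.0038,0,0,0,-3,0.25],
])

```text
time_s: 10.4
ee_pos: [0.5842, 0.0434, 0.0742]
eef_rot: [[-0.329, 0.944, -0.003], [0.944, 0.329, -0.0], [0.001, -0.002, -1.0]]
contact_force: [-7.9, 0.0, 5.5]
grip_width: 0.248
grip_force: 3.9
```

Request:
step_arm([
  [0,0.0019,0,0,0,-1.5,0.25],
  [0.0001,0.0038,0,0,0,-3,0.25],
])

```text
time_s: 10.65
ee_pos: [0.5877, 0.0448, 0.0742]
eef_rot: [[-0.378, 0.926, -0.003], [0.926, 0.378, -0.0], [0.001, -0.002, -1.0]]
contact_force: [-7.3, 0.5, 4.5]
grip_width: 0.249
grip_force: 3.7
```

Request:
step_arm([
  [0,0.0019,0,0,0,-1.5,0.25],
  [0.0001,0.0038,0,0,0,-3,0.25],
])

```text
time_s: 10.9
ee_pos: [0.5914, 0.0463, 0.0742]
eef_rot: [[-0.426, 0.905, -0.002], [0.905, 0.426, -0.0], [0.001, -0.002, -1.0]]
contact_force: [-6.3, 0.1, 3.4]
grip_width: 0.249
grip_force: 3.0
```

Request:
step_arm([
  [0,0.0019,0,0,0,-1.5,0.25],
  [0.0001,0.0038,0,0,0,-3,0.25],
])

```text
time_s: 11.15
ee_pos: [0.5951, 0.048, 0.0742]
eef_rot: [[-0.473, 0.881, -0.001], [0.881, 0.473, -0.0], [0.001, -0.001, -1.0]]
contact_force: [-5.4, 0.7, 1.9]
grip_width: 0.247
grip_force: 2.0
```

Request:
step_arm([
  [0,0.0019,0,0,0,-1.5,0.25],
  [0.0001,0.0038,0,0,0,-3,0.25],
])

```text
time_s: 11.4
ee_pos: [0.599, 0.0499, 0.0742]
eef_rot: [[-0.518, 0.855, -0.0], [0.855, 0.518, -0.0], [-0.0, -0.0, -1.0]]
contact_force: [-3.4, 0.2, 0.3]
grip_width: 0.253
grip_force: 1.2
```

Request:
step_arm([
  [0,0.0019,0,0,0,-1.5,0.25],
  [0.0001,0.0038,0,0,0,-3,0.25],
])

```text
time_s: 11.65
ee_pos: [0.6025, 0.0519, 0.0743]
eef_rot: [[-0.562, 0.827, 0.001], [0.827, 0.562, -0.0], [-0.001, 0.0, -1.0]]
contact_force: [-1.0, 0.6, -0.6]
grip_width: 0.249
grip_force: 0.6
```

Request:
step_arm([
  [0,0.0019,0,0,0,-1.5,0.25],
  [0.0001,0.0038,0,0,0,-3,0.25],
])

```text
time_s: 11.9
ee_pos: [0.6055, 0.0541, 0.0743]
eef_rot: [[-0.605, 0.796, 0.001], [0.796, 0.605, -0.0], [-0.001, 0.0, -1.0]]
contact_force: [-1.2, -0.7, -1.4]
grip_width: 0.249
grip_force: 0.5
```

Request:
step_arm([
  [0,0.0019,0,0,0,-1.5,0.25],
  [0.0001,0.0038,0,0,0,-3,0.25],
])

```text
time_s: 12.15
ee_pos: [0.6084, 0.0565, 0.0743]
eef_rot: [[-0.646, 0.764, 0.0], [0.764, 0.646, -0.0], [-0.0, 0.0, -1.0]]
contact_force: [-0.5, -0.6, -0.3]
grip_width: 0.247
grip_force: 0.5
```

Request:
step_arm([
  [0,0.0019,0,0,0,-1.5,0.25],
  [0.0001,0.0038,0,0,0,-3,0.25],
])

```text
time_s: 12.4
ee_pos: [0.6111, 0.0591, 0.0743]
eef_rot: [[-0.685, 0.729, 0.0], [0.729, 0.685, -0.0], [-0.0, 0.0, -1.0]]
contact_force: [0.7, -2.5, -0.3]
grip_width: 0.252
grip_force: 0.5
```

Request:
step_arm([
  [0,-0.0019,0,0,0,1.5,0.25],
  [0.0001,-0.0038,0,0,0,3,0.25],
])

```text
time_s: 12.65
ee_pos: [0.608, 0.0564, 0.0743]
eef_rot: [[-0.643, 0.766, 0.0], [0.766, 0.643, -0.0], [-0.0, -0.0, -1.0]]
contact_force: [-0.4, -0.1, -0.2]
grip_width: 0.251
grip_force: 0.0
```

Request:
step_arm([
  [0,-0.0019,0,0,0,1.5,0.25],
  [0.0001,-0.0038,0,0,0,3,0.25],
])

```text
time_s: 12.9
ee_pos: [0.6051, 0.054, 0.0743]
eef_rot: [[-0.602, 0.799, 0.0], [0.799, 0.602, -0.0], [-0.0, 0.0, -1.0]]
contact_force: [0.6, 1.2, 0.6]
grip_width: 0.248
grip_force: 0.5
```

Request:
step_arm([
  [0,-0.0019,0,0,0,1.5,0.25],
  [0.0001,-0.0038,0,0,0,3,0.25],
])

```text
time_s: 13.15
ee_pos: [0.602, 0.0518, 0.0743]
eef_rot: [[-0.559, 0.829, 0.0], [0.829, 0.559, -0.0], [-0.0, 0.0, -1.0]]
contact_force: [-0.2, 1.2, 1.1]
grip_width: 0.25
grip_force: 0.4
```

Request:
step_arm([
  [0,-0.0019,0,0,0,1.5,0.25],
  [0.0001,-0.0038,0,0,0,3,0.25],
])

```text
time_s: 13.4
ee_pos: [0.5988, 0.0498, 0.0743]
eef_rot: [[-0.515, 0.857, 0.0], [0.857, 0.515, -0.0], [-0.0, 0.0, -1.0]]
contact_force: [1.3, 0.9, 1.3]
grip_width: 0.25
grip_force: 0.6
```

Request:
step_arm([
  [0,-0.0019,0,0,0,1.5,0.25],
  [0.0001,-0.0038,0,0,0,3,0.25],
])

```text
time_s: 13.65
ee_pos: [0.5958, 0.0481, 0.0744]
eef_rot: [[-0.47, 0.883, 0.001], [0.883, 0.47, 0.0], [-0.0, 0.001, -1.0]]
contact_force: [3.5, 3.9, 0.1]
grip_width: 0.252
grip_force: 2.2
```

Request:
step_arm([
  [0,-0.0019,0,0,0,1.5,0.25],
  [0.0001,-0.0038,0,0,0,3,0.25],
])

```text
time_s: 13.9
ee_pos: [0.5927, 0.0465, 0.0744]
eef_rot: [[-0.423, 0.906, 0.002], [0.906, 0.423, 0.0], [-0.0, 0.002, -1.0]]
contact_force: [5.2, 6.3, -1.7]
grip_width: 0.252
grip_force: 3.3
```

Request:
step_arm([
  [0,-0.0019,0,0,0,1.5,0.25],
  [0.0001,-0.0038,0,0,0,3,0.25],
])

```text
time_s: 14.15
ee_pos: [0.5894, 0.0451, 0.0744]
eef_rot: [[-0.375, 0.927, 0.002], [0.927, 0.375, 0.0], [-0.001, 0.002, -1.0]]
contact_force: [5.9, 5.6, -1.4]
grip_width: 0.253
grip_force: 3.7
```

Request:
step_arm([
  [0,-0.0019,0,0,0,1.5,0.25],
  [0.0001,-0.0038,0,0,0,3,0.25],
])

```text
time_s: 14.4
ee_pos: [0.5859, 0.0437, 0.0744]
eef_rot: [[-0.326, 0.945, 0.002], [0.945, 0.326, 0.0], [-0.001, 0.002, -1.0]]
contact_force: [6.3, 4.1, -1.9]
grip_width: 0.248
grip_force: 3.6
```

Request:
step_arm([
  [0,-0.0019,0,0,0,1.5,0.25],
  [0.0001,-0.0038,0,0,0,3,0.25],
])

```text
time_s: 14.65
ee_pos: [0.5822, 0.0424, 0.0744]
eef_rot: [[-0.276, 0.961, 0.002], [0.961, 0.276, 0.0], [-0.0, 0.002, -1.0]]
contact_force: [5.8, 3.7, -2.1]
grip_width: 0.254
grip_force: 3.1
```

Request:
step_arm([
  [0,-0.0019,0,0,0,1.5,0.25],
  [0.0001,-0.0038,0,0,0,3,0.25],
])

```text
time_s: 14.9
ee_pos: [0.5783, 0.0413, 0.0744]
eef_rot: [[-0.225, 0.974, 0.002], [0.974, 0.225, -0.0], [-0.0, 0.002, -1.0]]
contact_force: [4.8, 1.7, -1.9]
grip_width: 0.253
grip_force: 2.3
```

Request:
step_arm([
  [0,-0.0019,0,0,0,1.5,0.25],
  [0.0001,-0.0038,0,0,0,3,0.25],
])

```text
time_s: 15.15
ee_pos: [0.5741, 0.0404, 0.0744]
eef_rot: [[-0.174, 0.985, 0.0], [0.985, 0.174, -0.0], [-0.0, 0.0, -1.0]]
contact_force: [3.2, -0.2, -0.1]
grip_width: 0.249
grip_force: 1.5
```

Request:
step_arm([
  [0,-0.0019,0,0,0,1.5,0.25],
  [0.0001,-0.0038,0,0,0,3,0.25],
])

```text
time_s: 15.4
ee_pos: [0.57, 0.0398, 0.0743]
eef_rot: [[-0.122, 0.993, -0.0], [0.993, 0.122, -0.0], [-0.0, -0.0, -1.0]]
contact_force: [1.3, 0.5, 1.3]
grip_width: 0.249
grip_force: 0.8
```

Request:
step_arm([
  [0,-0.0019,0,0,0,1.5,0.25],
  [0.0001,-0.0038,0,0,0,3,0.25],
])

```text
time_s: 15.65
ee_pos: [0.5661, 0.0396, 0.0742]
eef_rot: [[-0.07, 0.998, -0.001], [0.998, 0.07, -0.0], [-0.0, -0.001, -1.0]]
contact_force: [1.4, -1.1, -0.2]
grip_width: 0.252
grip_force: 0.5
```

Request:
step_arm([
  [0,-0.0019,0,0,0,1.5,0.25],
  [0.0001,-0.0038,0,0,0,3,0.25],
])

```text
time_s: 15.9
ee_pos: [0.5625, 0.0394, 0.0742]
eef_rot: [[-0.018, 1.0, -0.0], [1.0, 0.018, -0.0], [-0.0, -0.0, -1.0]]
contact_force: [1.3, -0.8, -0.9]
grip_width: 0.251
grip_force: 0.5
```

Request:
step_arm([
  [0,-0.0019,0,0,0,1.5,0.25],
  [0.0001,-0.0038,0,0,0,3,0.25],
])

```text
time_s: 16.15
ee_pos: [0.5588, 0.0395, 0.0742]
eef_rot: [[0.035, 0.999, -0.0], [0.999, -0.035, -0.0], [-0.0, -0.0, -1.0]]
contact_force: [0.0, -0.4, -1.2]
grip_width: 0.247
grip_force: 0.5
```

Request:
step_arm([
  [0,-0.0019,0,0,0,1.5,0.25],
  [0.0001,-0.0038,0,0,0,3,0.25],
])

```text
time_s: 16.4
ee_pos: [0.555, 0.0397, 0.0742]
eef_rot: [[0.087, 0.996, -0.0], [0.996, -0.087, -0.0], [-0.0, -0.0, -1.0]]
contact_force: [0.8, -0.9, -0.8]
grip_width: 0.251
grip_force: 0.5
```

Run:
```python
from h import *
from scipy.optimize import curve_fit
H=np.array([.561,.1115])
f=[(.5704,.04,.4),(.5742,.0406,.8),(.5774,.0413,2.5),(.5808,.0423,3.5),(.5842,.0434,3.9),(.5877,.0448,3.7),(.5914,.0463,3.0),(.5951,.048,2.0),(.599,.0499,1.2),(.6025,.0519,.6),(.6055,.0541,.5)]
b=[(.602,.0518,.4),(.5988,.0498,.6),(.5958,.0481,2.2),(.5927,.0465,3.3),(.5894,.0451,3.7),(.5859,.0437,3.6),(.5822,.0424,3.1),(.5783,.0413,2.3),(.5741,.0404,1.5),(.57,.0398,.8),(.5661,.0396,.5)]
g=lambda x,m,w,a,c:c+a*np.exp(-((x-m)/w)**2)
M=[]
for D in(f,b):
  D=np.array(D);a=np.arctan2(D[:,1]-H[1],D[:,0]-H[0]);q=curve_fit(g,a,D[:,2],[-1.2,.15,3.5,.4])[0];print(q,np.hypot(D[:,0]-H[0],D[:,1]-H[1])[[0,-1]]);M.append(q[0])
  print(a[D[:,2].argmax()], (a*(D[:,2]-.4)).sum()/(D[:,2]-.4).sum())
print(np.mean(M))
s=arm.read_state();e=s['ee_pos'];print(np.arctan2(e[1]-H[1],e[0]-H[0]),s['joint_pos'])
```

```text
[-1.21595546  0.15206599  3.74676366  0.27960356] [0.07211525 0.07262926]
-1.2424524613474337 -1.2104646561492265
[-1.20748564  0.16715471  3.66997412  0.15246015] [0.07242299 0.07208065]
-1.1666318131088618 -1.2122890864102722
-1.2117205485411597
-1.6543246746736768 [-4.72516688e-02  6.31002543e-01  1.88334062e+00 -1.53967725e-04
  6.27331083e-01  3.99490250e-02]
```

Request:
step_arm([
  [0,0.0025,0,0,0,-2,0.25],
  [0.0002,0.005,0,0,0,-4,0.25],
  [0.0004,0.0075,0,0,0,-6,0.25],
])

```text
time_s: 16.77
ee_pos: [0.5627, 0.0395, 0.0742]
eef_rot: [[-0.022, 1.0, -0.0], [1.0, 0.022, -0.0], [0.0, -0.0, -1.0]]
contact_force: [-1.0, 0.9, 0.9]
grip_width: 0.248
grip_force: 0.6
```

Request:
step_arm([
  [0,0.0025,0,0,0,-2,0.25],
  [0.0002,0.005,0,0,0,-4,0.25],
  [0.0004,0.0075,0,0,0,-6,0.25],
])

```text
time_s: 17.15
ee_pos: [0.5702, 0.04, 0.0742]
eef_rot: [[-0.126, 0.992, -0.0], [0.992, 0.126, -0.0], [-0.0, -0.0, -1.0]]
contact_force: [-0.7, 0.1, 0.6]
grip_width: 0.25
grip_force: 0.4
```

Request:
step_arm([
  [0,0.0025,0,0,0,-2,0.25],
  [0.0002,0.005,0,0,0,-4,0.25],
  [0.0004,0.0075,0,0,0,-6,0.25],
])

```text
time_s: 17.52
ee_pos: [0.5772, 0.0413, 0.0742]
eef_rot: [[-0.229, 0.973, -0.001], [0.973, 0.229, -0.0], [0.0, -0.001, -1.0]]
contact_force: [-4.0, 0.8, 2.3]
grip_width: 0.251
grip_force: 2.5
```

Request:
step_arm([
  [0,0.0019,0,0,0,-1.5,0.25],
  [0.0001,0.0038,0,0,0,-3,0.25],
  [0.0002,0.0057,0,0,0,-4.5,0.25],
  [0.0002,0.0057,0,0,0,-4.5,0.25],
])

```text
time_s: 18.02
ee_pos: [0.5828, 0.0429, 0.0742]
eef_rot: [[-0.304, 0.953, -0.001], [0.953, 0.304, -0.0], [0.0, -0.001, -1.0]]
contact_force: [-2.8, 0.9, 1.5]
grip_width: 0.248
grip_force: 1.7
```

Run:
```python
from h import *
e=arm.read_state()['ee_pos'];print(e,np.arctan2(e[1]-.1115,e[0]-.561))
```

```text
[0.58281579 0.04285185 0.07424434] -1.263098107396054
```

Request:
step_arm([
  [0,0.0007,0,0,0,-0.6,0.25],
  [0,0.0014,0,0,0,-1.1,0.25],
  [0,0.0014,0,0,0,-1.1,0.25],
])

```text
time_s: 18.4
ee_pos: [0.5838, 0.0433, 0.0742]
eef_rot: [[-0.321, 0.947, -0.001], [0.947, 0.321, -0.0], [0.0, -0.001, -1.0]]
contact_force: [-5.5, -0.4, 2.4]
grip_width: 0.252
grip_force: 2.8
```

Request:
step_arm([
  [0,0,0,0,0,0,0.4],
  [0,0,0,0,0,0,0.5],
  [0,0,-0.03,0,0,0,0.5],
  [0,0,-0.08,0,0,0,0.5],
  [0,0,-0.13,0,0,0,0.6],
  [0,0,-0.18,0,0,0,1],
  [0,0,-0.18,0,0,0,1],
  [0,0,-0.18,0,0,0,1],
])

```text
time_s: 19.4
ee_pos: [0.5842, 0.0432, 0.2538]
eef_rot: [[-0.321, 0.947, -0.0], [0.947, 0.321, -0.0], [-0.0, -0.0, -1.0]]
contact_force: [-0.5, -0.8, 0.5]
grip_width: 0.997
grip_force: 0.0
```

Run:
```python
from h import *
s=arm.read_state();print(s['ee_pos'],s['contact_force'],s['joint_pos'][5]); cap('wrist','w2')
```

```text
[0.58421704 0.04321958 0.25383182] [-0.50506006 -0.83066034  0.50538653] -0.36538585089135756
```

View pics/w2.png

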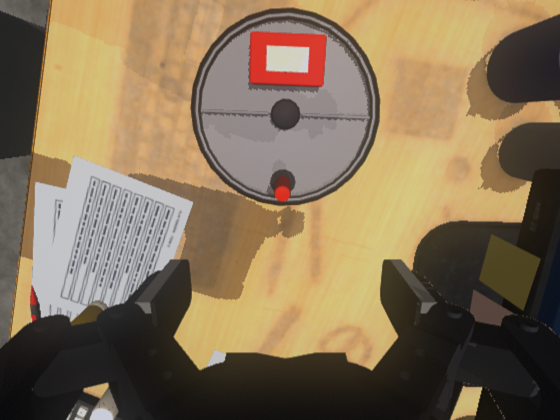

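Run:
```python
from h import *
p=ray('wrist',282.5,193.5,.09);hub=ray('wrist',285,113.5,.055);d=p-hub
a=np.arctan2(d[1],d[0]);a2=np.arctan2(p[1]-.1115,p[0]-.561);print(hub,p,np.hypot(*d[:2]),a,a2)
a=-1.21
print('mark',.561+.135*np.cos(a),.1115+.135*np.sin(a))
rel([.467,-.269,.25],np.arctan2(-.269,.467)) # tool x radial
print(ray('top',379,243.3,.092),ray('scene',359.5,157,.092))
```

```text
[0.55966038 0.1129369  0.055     ] [0.58053082 0.0441467  0.09      ] 0.07188647677796678 -1.2762299723091461 -1.2885613486280663
mark 0.6086576191646097 -0.014808160209707086
rel [-0.2582 -0.2111  0.0034] az 138.66
[ 0.46682854 -0.26983157  0.092     ] [ 0.467583   -0.26894699  0.092     ]
```

Pushing counter-clockwise, the post trails the TCP, not leads it as I had assumed. The tray therefore stands about 0.07 rad short, at −1.28 instead of −1.21. I'll re-engage and nudge it on.

Request:
step_arm([
  [0,0,0.05,0,0,0,0.5],
  [0,0,0.1,0,0,0,0.45],
  [0,0,0.14,0,0,0,0.45],
  [0,0,0.165,0,0,0,0.45],
  [0,0,0.18,0,0,0,0.35],
  [0,0,0.18,0,0,0,0.27],
  [0,0,0.18,0,0,0,0.25],
  [0,0,0.18,0,0,0,0.25],
])

```text
time_s: 20.45
ee_pos: [0.5842, 0.0432, 0.0749]
eef_rot: [[-0.321, 0.947, 0.0], [0.947, 0.321, -0.0], [-0.0, 0.0, -1.0]]
contact_force: [-2.6, -0.9, -1.7]
grip_width: 0.249
grip_force: 1.7
```

Request:
step_arm([
  [0,0.0014,0,0,0,-1.1,0.25],
  [0.0001,0.0028,0,0,0,-2.2,0.25],
  [0.0001,0.0042,0,0,0,-3.3,0.25],
  [0.0002,0.0054,0,0,0,-4.3,0.25],
  [0.0002,0.0054,0,0,0,-4.3,0.25],
])

```text
time_s: 21.08
ee_pos: [0.5891, 0.0451, 0.0748]
eef_rot: [[-0.391, 0.92, -0.0], [0.92, 0.391, -0.0], [0.0, -0.0, -1.0]]
contact_force: [-4.5, -1.3, -0.4]
grip_width: 0.251
grip_force: 2.2
```

Run:
```python
from h import *
e=arm.read_state()['ee_pos'];print(e,np.arctan2(e[1]-.1115,e[0]-.561))
```

```text
[0.58912217 0.04513552 0.07483471] -1.1699821003995887
```

Request:
step_arm([
  [0,0,0,0,0,0,0.4],
  [0,0,0,0,0,0,0.5],
  [0,0,-0.03,0,0,0,0.5],
  [0,0,-0.08,0,0,0,0.5],
  [0,0,-0.13,0,0,0,0.6],
  [0,0,-0.18,0,0,0,0.65],
  [0,0,-0.18,0,0,0,0.65],
  [0,0,-0.18,0,0,0,0.65],
])

```text
time_s: 22.08
ee_pos: [0.5892, 0.0452, 0.254]
eef_rot: [[-0.391, 0.92, 0.0], [0.92, 0.391, -0.0], [-0.0, 0.0, -1.0]]
contact_force: [-0.8, -0.2, -0.4]
grip_width: 0.649
grip_force: 0.0
```

```bash
cat >> h.py <<'E'
def red(img):
    h=cv2.cvtColor(img,cv2.COLOR_RGB2HSV)
    m=(((h[...,0]<8)|(h[...,0]>172))&(h[...,1]>150)&(h[...,2]>90)).astype(np.uint8)
    n,l,s,c=cv2.connectedComponentsWithStats(m)
    for i in range(1,n):
        if s[i,4]>40: print(s[i],c[i].round(1))
E
python3 - <<'E'
from h import *
img=cap('wrist','w3');red(img)
for P in((.467,-.2693,.25),):rel(P,2.37)
E
```

```text
[ 250   32   76   55 2745] [286.8  58.6]
[275 181  16  21 238] [282.6 191.7]
[ 13 269   7  19  82] [ 15.8 279.8]
[ 13 298  11  37 243] [ 18.1 315.1]
[ 19 346   7  14  50] [ 21.7 352.5]
rel [-0.2417 -0.2353  0.0035] az -22.78
```

Request:
step_arm([
  [-0.04,-0.039,0,0,0,-4,0.65],
  [-0.08,-0.078,0,0,0,-8,0.65],
  [-0.12,-0.118,0,0,0,-12,0.65],
  [-0.16,-0.157,0,0,0,-16,0.65],
  [-0.2,-0.196,0,0,0,-20,0.65],
  [-0.242,-0.235,0,0,0,-23,0.65],
  [-0.242,-0.235,0,0,0,-23,0.65],
])

```text
time_s: 23.0
ee_pos: [0.4663, -0.2723, 0.2528]
eef_rot: [[-0.717, 0.697, -0.002], [0.697, 0.717, 0.001], [0.002, -0.001, -1.0]]
contact_force: [0.2, 0.7, -0.0]
grip_width: 0.652
grip_force: 0.0
```

Run:
```python
from h import *
s=arm.read_state();print(s['ee_pos']);img=cap('wrist','w4')
```

```text
[ 0.46625389 -0.27234246  0.25281311]
```

View pics/w4.png

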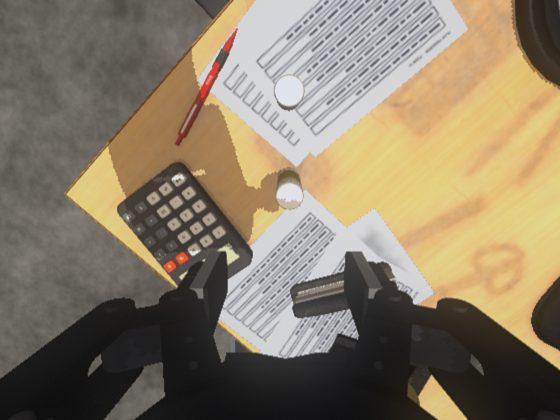

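The wrist view shows stick A's cap top at (289,196) and B at (289,91). The stapler is at about (292–390, 265–315). I'll check the clearances.

Run:
```python
from h import *
A=ray('wrist',289.5,196,.092);print(A,ray('wrist',289,91,.092));
for u,v in((292,295),(300,315),(385,265)):print('st',ray('wrist',u,v,.03))
rel([A[0],A[1],.06],2.37)
```

```text
[ 0.46892352 -0.26773959  0.092     ] [ 0.40292401 -0.20463304  0.092     ]
st [ 0.57197201 -0.36178817  0.03      ]
st [ 0.59922132 -0.37408429  0.03      ]
st [ 0.62044254 -0.25425417  0.03      ]
rel [1.000e-04 3.600e-03 1.929e-01] az 0.03
```

Request:
step_arm([
  [0,0.001,0.04,0,0,0,0.65],
  [0,0.001,0.08,0,0,0,0.65],
  [0,0.001,0.11,0,0,0,0.65],
])

```text
time_s: 23.42
ee_pos: [0.4684, -0.267, 0.1421]
eef_rot: [[-0.72, 0.694, -0.002], [0.694, 0.72, 0.001], [0.002, -0.0, -1.0]]
contact_force: [-0.2, -0.4, -0.9]
grip_width: 0.654
grip_force: 0.0
```

Run:
```python
from h import *
rel([.4685,-.2682,.06],2.37)
```

```text
rel [-0.0011 -0.0007  0.0821] az 0.28
```

Request:
step_arm([
  [-0.001,-0.0007,0.03,0,0,0,0.65],
  [-0.001,-0.0007,0.055,0,0,0,0.65],
  [-0.001,-0.0007,0.08,0,0,0,0.65],
  [-0.001,-0.0007,0.08,0,0,0,0.5],
  [-0.001,-0.0007,0.08,0,0,0,0.35],
  [-0.001,-0.0007,0.08,0,0,0,0.25],
  [-0.001,-0.0007,0.08,0,0,0,0.25],
  [-0.001,-0.0007,0.08,0,0,0,0.25],
])

```text
time_s: 24.42
ee_pos: [0.469, -0.2701, 0.065]
eef_rot: [[-0.719, 0.695, 0.001], [0.695, 0.719, -0.001], [-0.001, 0.0, -1.0]]
contact_force: [1.0, 1.3, 6.8]
grip_width: 0.293
grip_force: 59.1
```

Request:
step_arm([
  [0,0,-0.005,0,0,0,0.25],
  [0,0,-0.03,0,0,0,0.25],
  [0,0,-0.07,0,0,0,0.25],
  [0,0,-0.11,0,0,0,0.25],
  [0,0,-0.11,0,0,0,0.25],
])

```text
time_s: 25.05
ee_pos: [0.4694, -0.2705, 0.1771]
eef_rot: [[-0.719, 0.695, 0.004], [0.695, 0.719, -0.003], [-0.005, 0.001, -1.0]]
contact_force: [-0.1, 0.3, -0.7]
grip_width: 0.292
grip_force: 58.8
```

Run:
```python
from h import *
a=-1.207;rel([.561+.135*np.cos(a),.1115+.135*np.sin(a),.17],a+np.pi)
```

```text
rel [0.0773 0.2811 0.0069] az 25.16
```

Request:
step_arm([
  [0.013,0.047,0,0,0,4,0.25],
  [0.026,0.094,0,0,0,8,0.25],
  [0.039,0.141,0,0,0,12,0.25],
  [0.052,0.188,0,0,0,16,0.25],
  [0.065,0.235,0,0,0,20,0.25],
  [0.0773,0.281,0,0,0,25,0.25],
  [0.0773,0.281,0,0,0,25,0.25],
  [0.0773,0.281,0,0,0,25,0.25],
])

```text
time_s: 26.05
ee_pos: [0.6076, -0.0142, 0.1734]
eef_rot: [[-0.36, 0.933, -0.002], [0.933, 0.36, -0.0], [0.001, -0.002, -1.0]]
contact_force: [-0.0, 0.6, 0.8]
grip_width: 0.294
grip_force: 58.9
```

Run:
```python
from h import *
a=-1.207;rel([.561+.135*np.cos(a),.1115+.135*np.sin(a),.066],a+np.pi)
s=arm.read_state();print(s['ee_pos'],s['contact_force']);cap('wrist','w5')
```

```text
rel [-0.001   0.0013  0.1074] az 0.23
[ 0.60763514 -0.01417755  0.17335707] [-0.00948534  0.62617578  0.79576811]
```

View pics/w5.png

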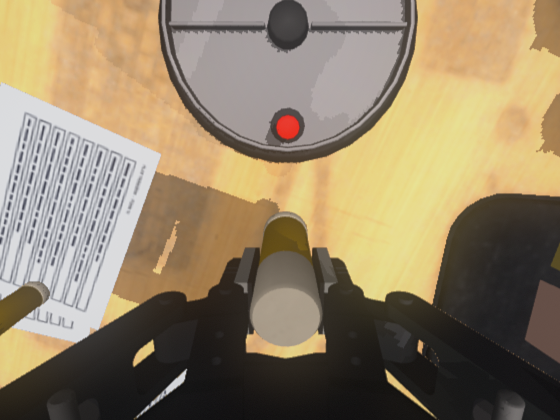

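The stick hangs upright in the grip, in line with the hub (288,24) and the post (288,127).

Request:
step_arm([
  [-0.001,0.001,0.04,0,0,0,0.25],
  [-0.001,0.001,0.07,0,0,0,0.25],
  [-0.001,0.001,0.09,0,0,0,0.25],
  [-0.001,0.001,0.1,0,0,0,0.25],
  [-0.001,0.001,0.104,0,0,0,0.25],
  [-0.001,0.001,0.104,0,0,0,0.25],
])

```text
time_s: 26.85
ee_pos: [0.6096, -0.015, 0.0707]
eef_rot: [[-0.358, 0.934, 0.001], [0.934, 0.358, -0.0], [-0.0, 0.0, -1.0]]
contact_force: [0.1, -0.5, -1.2]
grip_width: 0.292
grip_force: 59.0
```

Request:
step_arm([
  [0,0,0.001,0,0,0,0.25],
  [0,0,0.002,0,0,0,0.25],
  [0,0,0.002,0,0,0,0.25],
])

```text
time_s: 27.22
ee_pos: [0.6095, -0.0146, 0.0684]
eef_rot: [[-0.359, 0.933, 0.0], [0.933, 0.359, -0.0], [-0.0, 0.0, -1.0]]
contact_force: [-0.3, 0.4, -0.8]
grip_width: 0.291
grip_force: 59.0
```

Request:
step_arm([
  [0,0,0.001,0,0,0,0.25],
  [0,0,0.002,0,0,0,0.25],
  [0,0,0.002,0,0,0,0.25],
])

```text
time_s: 27.6
ee_pos: [0.6094, -0.0147, 0.0662]
eef_rot: [[-0.359, 0.934, -0.0], [0.934, 0.359, -0.0], [-0.0, -0.0, -1.0]]
contact_force: [0.3, -0.3, -1.6]
grip_width: 0.297
grip_force: 59.0
```

Request:
step_arm([
  [0,0,0.001,0,0,0,0.25],
  [0,0,0.001,0,0,0,0.25],
])

```text
time_s: 27.85
ee_pos: [0.6095, -0.0147, 0.0652]
eef_rot: [[-0.358, 0.934, -0.0], [0.934, 0.358, -0.0], [-0.0, -0.0, -1.0]]
contact_force: [0.3, -0.2, -0.1]
grip_width: 0.295
grip_force: 59.0
```

Request:
step_arm([
  [0,0,0.001,0,0,0,0.25],
  [0,0,0.001,0,0,0,0.25],
])

```text
time_s: 28.1
ee_pos: [0.6096, -0.0147, 0.0651]
eef_rot: [[-0.359, 0.934, 0.001], [0.934, 0.359, -0.0], [-0.0, 0.001, -1.0]]
contact_force: [-2.6, -0.3, 8.0]
grip_width: 0.293
grip_force: 60.1
```

Request:
step_arm([
  [0,0,0.001,0,0,0,0.25],
  [0,0,0.001,0,0,0,0.25],
])

```text
time_s: 28.35
ee_pos: [0.6097, -0.0147, 0.065]
eef_rot: [[-0.359, 0.933, 0.001], [0.933, 0.359, -0.0], [-0.001, 0.001, -1.0]]
contact_force: [-6.0, 0.4, 17.6]
grip_width: 0.294
grip_force: 61.2
```

Contact with the desk. I'll ease off 1.5 mm, release gently and retreat.

Request:
step_arm([
  [0,0,-0.0015,0,0,0,0.25],
  [0,0,-0.0015,0,0,0,0.32],
  [0,0,-0.0015,0,0,0,0.36],
  [0,0,-0.0015,0,0,0,0.42],
  [0,0,-0.0015,0,0,0,0.5],
  [0,0,-0.0015,0,0,0,0.55],
  [0,0,-0.02,0,0,0,0.55],
  [0,0,-0.05,0,0,0,0.55],
  [0,0,-0.09,0,0,0,0.55],
  [0,0,-0.14,0,0,0,0.55],
  [0,0,-0.19,0,0,0,0.55],
  [0,0,-0.19,0,0,0,0.55],
])

```text
time_s: 29.85
ee_pos: [0.6105, -0.0147, 0.2586]
eef_rot: [[-0.359, 0.933, 0.008], [0.933, 0.359, -0.001], [-0.004, 0.007, -1.0]]
contact_force: [-0.4, -0.6, -0.6]
grip_width: 0.553
grip_force: 0.0
```

Request:
step_arm([
  [-0.03,0,0,0,0,0,0.55],
  [-0.03,0,0,0,0,0,0.55],
  [-0.03,0,0,0,0,0,0.55],
])

```text
time_s: 30.22
ee_pos: [0.6198, -0.0424, 0.253]
eef_rot: [[-0.358, 0.934, -0.001], [0.934, 0.358, 0.0], [0.001, -0.001, -1.0]]
contact_force: [0.1, 0.3, 0.0]
grip_width: 0.546
grip_force: 0.0
```

Run:
```python
from h import *
print(arm.read_state()['ee_pos']);red(cap('wrist','w6'))
```

```text
[ 0.61979434 -0.04235773  0.25301951]
[277  79  18  19 263] [285.3  88. ]
[  4 209   8  20  89] [  6.9 221.2]
[  5 240  10  25 148] [  9.3 250.7]
[ 13 279   7  31 149] [ 16.3 293.9]
```

View pics/w6.png

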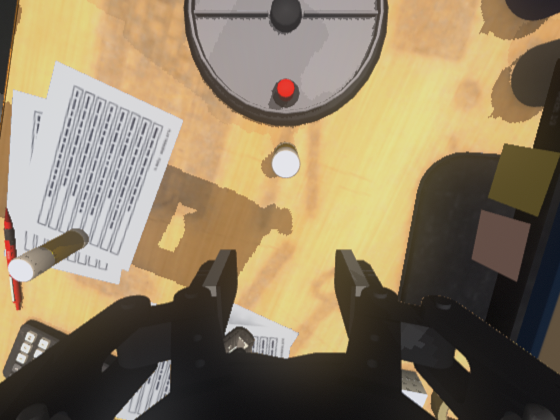

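Run:
```python
from h import *
g=ray('wrist',286,161,.092);p=ray('wrist',285.3,88.5,.09);h=ray('wrist',285.5,12,.055)
d=p-h;print(g,p,h,np.arctan2(d[1],d[0]),np.arctan2(p[1]-.1115,p[0]-.561))
print('glue-post',np.hypot(*(g-p)[:2]),'glue-hub',np.hypot(*(g[:2]-[.561,.1115])))
print(arm.sign_off())
```

```text
[ 0.608515   -0.01183104  0.092     ] [0.58596148 0.04514635 0.09      ] [0.56185904 0.10845033 0.055     ] -1.2070017705255478 -1.210984064029206
glue-post 0.06127873867994237 glue-hub 0.1321673900734054
the job is handed in; nothing more can be done
None
```

The job is handed in at about 30 s: the tray stands at the rubbing spot (measured −1.21 rad, midway between the two felt peaks), and the glue stick is upright about 3 mm from the mark point, with the mug and stapler never approached; `sign_off()` returned no verdict.

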